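Close the balloon-clip tin with its double lid, then take the outer lid off again

ROBOT

A 6-joint arm with a two-finger parallel gripper is mounted at the origin on the work surface. World frame = base frame: x ahead of the robot, y to its left, z up, the work surface at z = 0. Lengths are in mm, angles in rad, forces in N, time in s.
With the tool pointing down it reaches from about 275 to 1000 mm from the base axis. Payload 8.4 kg.
Tool frame: the origin (TCP) lies between the finger pads; the fingertips stand 22 mm ahead of it and the grasp point (between the pads) lies 3 mm ahead of it; z points along the fingers, y is the line along which they close (so a half turn about z gives the same grasp; the last joint's range is limited). The gripper opens to 85 mm and grips with 20 to 120 N. Pads are 22 mm wide; open, the fingers measure 114 mm over their backs; the gripper's body (76 mm by 85 mm) begins 54 mm behind the grasp point. The pads swing forward as they close: fully open they stand 13 mm farther back than shut.
Start: joints at [-1.331, 0.353, 1.633, -0, 1.155, -0.002], TCP at [149.655, -606.821, 253.281] pointing down, gripper open.
Joint ranges: [-2.63, 2.63], [-0.92, 2.1], [0.06, 2.66], [-1.3, 4.44], [0, 2.69], [-3.02, 3.02]. Speed limits (rad/s): [2.22, 2.22, 2.79, 3.14, 3.14, 3.14].

INTERFACE

Orientations are given as [roll, pitch, yaw] about the fixed x, y, z axes, in that order (R = Rz(yaw) Ry(pitch) Rx(roll)).
In Python, from rig import r, grab_frame gives the robot as it stands.
- The arm moves only by the shell command python3 -m inch 'ROWS' [FORCE]. ROWS is JSON, a list of rows, each a list of 7 numbers: the turn, a rotation vector about the tool's x, y, z as a fraction of full scale, then the shift along the tool's x, y, z as a fraction of full scale, then the closure, from 0 (fully open) to 1 (shut). In form: [[rx, ry, rz, dx, dy, dz, fingers], ...]. A call has 1 to 8 rows; each row shifts and turns the commanded pose from where the row before left it, along the tool's axes as they then stand; what a row does not reach is not made up. Full scale, the value 1, is 2.5 cm for a shift and pi rad for a turn. A row lasts 1/12 s, in which the tool goes at most 41.7 mm and 7.16 degrees, less where a joint would pass 70% of its speed; a pose out of reach is approached as far as the arm can. A call with a number of a shift or a turn outside -1 to 1 is refused whole. A call with a gripper value outside its range is refused whole. The fingers move at their own pace and stop on an object; FORCE is the grip in N (left out, the last holds). Time passes only in rows, so rows that do not move let the fingers close. It gives the time, the measured TCP pose, the force, the opening and the grip force at its end, in the units of the state.
- r.sense(): the state, without advancing time (a new reading comes with each control period).
- grab_frame(name): name is "scene" or "top" or "wrist"; returns a dict with "pixels" (400x640x3 uint8, red, green, blue), "z_map" (400x640 float32, mm along the optical axis (not along the pixel's ray), 0 where there is no reading), "vertical_fov" (degrees; the focal length in pixels is half the picture's height over the tangent of half this angle, whatever the lens; pixels are square), "cx", "cy" (the principal point, pixels), "cam_to_world" (4x4, takes a point from camera to world coordinates). Camera axes: x right, y down, z forward; pixel columns grow to the right and rows downward; lengths in mm; the calibration is good to about 2 mm. A picture is of the moment at which its call begins.
- r.sign_off(): hands the job in; it is judged then, once.
The state is a dict: "clock": time; "qpos": joint angles; "qvel": joint speeds; "joint_efforts": joint torques, N m; "eef_pos": TCP position; "tcp_rot": TCP orientation; "contact_force": force on the tool from outside, world axes, zero at the start; "wrist_torque": the same for the moment, N m; "opening": opening from 0.0 (shut) to 1.0 (fully open); "grasp_force": force on a finger pad.
Only numpy, scipy, OpenCV 4.12 (cv2) and the standard library are available. Lean on these libraries where they do the work, as an engineer would, in place of code of your own. Each camera call takes 0.05 s, during which the arm holds its last target. There are 200 camera calls.

TASK

Get the tin of balloon clips ready for use: pick the nested pair of lids off its white ceramic holder by the black knob of the inner lid, lower both together onto the open red tin, and keep hold of the knob until the inner lid is fully down on the tin's rim. Then let go of the knob, take the yellow outer lid by its raised collar and lift it off alone, straight up, leaving the inner lid seated and undisturbed on the tin. Finish while holding the outer lid still and level over the tin, wholly above the knob; do not put it down, and leave the tin and everything else where they stand.

Things in the scene. Friction and masses are not known exactly. Their poses are not given: they have to be found in the camera images.
- tin: Open round red metal tin standing on the table, loose, about 0.55 kg, 90 mm outside diameter, 3 mm wall (mouth 84 mm), rim 80 mm above its base; a bed of coloured clips lies 47 mm deep in it. Origin: centre of the underside, z up. It may stand left, right or in the middle. The inner lid is fully down when its origin is 64 mm above the tin's origin.
- inner_lid: Steel inner lid, loose, 0.14 kg. Origin: centre of the underside of its plug, z up. Plug 78 mm diameter, 0 to 16 mm, its foot tapered to 66 mm over the lowest 8 mm; flange (rests on the rim) 100 mm diameter, 16 to 20 mm; black knob: stem 18 mm diameter up to 50 mm, head 26 mm diameter from 50 to 78 mm (top). Starts with the plug in holder_a. Lifted, it carries the outer lid on its flange.
- outer_lid: Yellow outer lid, loose, 0.13 kg, 111 mm diameter, lying loose over the inner lid. Origin: centre of its lower edge, z up; nested, 13 mm above the inner lid's origin, centres within 2.5 mm. Skirt inside diameter 105 mm; flat top at 11 mm; in the middle an open raised collar, 60 mm outside, 50 mm inside diameter, 11 to 37 mm high, the knob's head standing just above it.
- knob (a point): Centre of the inner lid's knob head, 64 mm above that lid's origin; grip the head here, the fingertips no lower than the collar's top.
- collar (a point): Centre of the outer lid's collar (on its axis, inside the opening), 24 mm above that lid's origin; grip the collar from outside, over the knob.
- holder_a: White ceramic holder, loose, 92 mm diameter, 50 mm high, an open cup (3 mm wall) on which the two nested lids wait. Origin: centre of the underside.
- holder_b: The other white ceramic holder, of the same size, with the brass balloon weight in it. Origin: centre of the underside. Leave it alone.
- balloon_weight: Brass balloon weight, 44 mm diameter, 60 mm high, standing in holder_b (its top 65 mm above the table). Origin: centre of the underside.
- pump: Electric balloon pump with a green shell, 150 x 200 mm, 152 mm high over its handle, at the left side. Origin: centre of the underside.
- tying_tool: Blue plastic balloon tying tool, 143 mm long, 22 mm high, in the steel tray (260 x 200 mm, 22 mm high) on the right. Origin: underside of its handle.
- ribbon_spool: Orange spool, 64 mm diameter, 40 mm high, at the back left. Origin: centre of the underside.
- organiser_front (a point): Bamboo organiser with a hinged flap front, fixed at the back of the table, 150 mm deep, 360 mm wide, 200 mm high with the rolls on it. This point lies on the table, in the middle of its width, 120 mm before its centre, just ahead of the flap's knob.

How it is judged (in metres and radians):
On the way, in this order (a step that is already met when the one before it is completed fails the run):
1. the two lids, still nested, are lifted together off the holder (z of inner_lid in the frame of holder_a above 0.064 m and z of outer_lid in the frame of inner_lid below 0.018 m and contact force between inner_lid and holder_a below 0.1 N), for 0.2 s.
2. both lids are down on the tin, nested, with the knob still held (z of inner_lid in the frame of tin between 0.058 and 0.068 m and horizontal distance between inner_lid and tin below 0.006 m and angle between inner_lid's own z axis and vertical below 0.08 rad and z of outer_lid in the frame of inner_lid below 0.018 m and contact force between the fingers and inner_lid above 0.5 N), for 0.1 s.
3. the outer lid is lifted by the gripper, the inner lid staying on the tin (z of inner_lid in the frame of tin between 0.058 and 0.068 m and horizontal distance between inner_lid and tin below 0.006 m and angle between inner_lid's own z axis and vertical below 0.08 rad and z of outer_lid in the frame of inner_lid above 0.035 m and contact force between the fingers and outer_lid above 0.5 N), for 0.1 s.
At the end, for the whole second after the job is handed in: Inner lid fully down on the tin (4 mm in height, 6 mm off centre, about 4.5 degrees) and untouched; the gripper holds the outer lid still, level within 8 degrees, within 60 mm of the tin's axis, its origin over 80 mm above the inner lid's, nothing else carrying it (z of inner_lid in the frame of tin between 0.058 and 0.068 m and horizontal distance between inner_lid and tin below 0.006 m and angle between each of inner_lid, tin's own z axis and vertical below 0.08 rad and z of outer_lid in the frame of inner_lid above 0.08 m and horizontal distance between outer_lid and tin below 0.06 m and angle between outer_lid's own z axis and vertical below 0.15 rad and contact force between the fingers and outer_lid above 0.5 N and contact force between each of the fingers, outer_lid and inner_lid below 0.1 N and linear speed of outer_lid below 0.03 m/s); the arm keeps its last pose, push and grip.
It fails at once if the outer lid comes off the inner lid while the inner lid is not seated on the tin (z of outer_lid in the frame of inner_lid above 0.025 m and not (z of inner_lid in the frame of tin below 0.07 m and horizontal distance between inner_lid and tin below 0.008 m and angle between inner_lid's own z axis and vertical below 0.12 rad)).
It fails at once if the tin is pushed away or tipped (distance of tin from where it was at the start of the episode above 0.03 m or angle between tin's own z axis and vertical above 0.2 rad).
It fails at once if a bystander or the holder is shoved more than 30 mm (distance of any of holder_a, holder_b, pump, tying_tool, balloon_weight, ribbon_spool from where it was at the start of the episode above 0.03 m).
It also fails if it takes over 51 s, if anything falls off the work surface, if the arm or the gripper's body presses on something with over 40 N, if the wrist force passes 120 N, or if a joint passes its speed limit or range.

## Working session

There is one attempt and no reset: what is moved stays moved. The work goes in short steps, Python scripts to look and compute and a shell command to move; the robot and the scene stay as the last step left them, time stands still between calls to the robot, and variables do not carry over. Pictures are saved under pics/ and viewed, at most 10 in all, crops included, and the job is handed in when it is done.

```bash
ls; mkdir -p pics
cat > h.py <<'E'
import numpy as np, cv2
from rig import r, grab_frame
def pts(f):
    h,w=f["z_map"].shape; F=h/2/np.tan(np.radians(f["vertical_fov"])/2)
    v,u=np.mgrid[:h,:w]; z=f["z_map"].astype(float)
    P=np.stack([(u-f["cx"])*z/F,(v-f["cy"])*z/F,z],-1)
    T=np.array(f["cam_to_world"]); W=P@T[:3,:3].T+T[:3,3]; W[z<=0]=np.nan
    return W
def save(f,n): cv2.imwrite("pics/"+n,cv2.cvtColor(f["pixels"],cv2.COLOR_RGB2BGR))
E
python3 - <<'E'
from h import *
s=r.sense(); print(s)
for n in ("top","scene"):
    f=grab_frame(n); save(f,n+"0.png"); np.savez("/tmp/"+n,W=pts(f),px=f["pixels"]); print(f["vertical_fov"],f["cx"],f["cy"],np.round(f["cam_to_world"],3).tolist())
E
```

```text
pics
{'clock': 0.0, 'qpos': array([-1.33138245e+00,  3.53653401e-01,  1.63416776e+00, -7.67637529e-06,
        1.15517146e+00, -2.40349615e-03]), 'qvel': array([ 0.00146955,  0.00206391, -0.00044607,  0.00083621, -0.00050693,
       -0.00038422]), 'joint_efforts': array([-2.03085765e-03, -6.05260062e+01, -3.42068946e+01, -9.49289961e-05,
        9.60917008e-03, -8.46439411e-05]), 'eef_pos': array([ 149.5547573 , -606.3733026 ,  252.54398271]), 'tcp_rot': array([-3.14019268e+00,  3.65366759e-06,  2.41820479e-01]), 'contact_force': array([ 0.01637202, -0.76019797, -0.69175423]), 'wrist_torque': array([0.03373581, 0.02205873, 0.00551755]), 'grasp_force': 0.0, 'opening': 0.9995675726581349}
56.75659051972521 315.57535165459296 197.601055138444 [[0.03, -0.993, 0.115, 466.409], [-1.0, -0.031, -0.006, -33.164], [0.01, -0.114, -0.993, 1299.214], [0.0, 0.0, 0.0, 1.0]]
46.98823236933081 322.56380690188445 194.91659295244236 [[0.687, 0.505, -0.522, 1368.507], [0.726, -0.466, 0.505, -738.383], [0.011, -0.727, -0.687, 1059.236], [0.0, 0.0, 0.0, 1.0]]
```

View pics/top0.png

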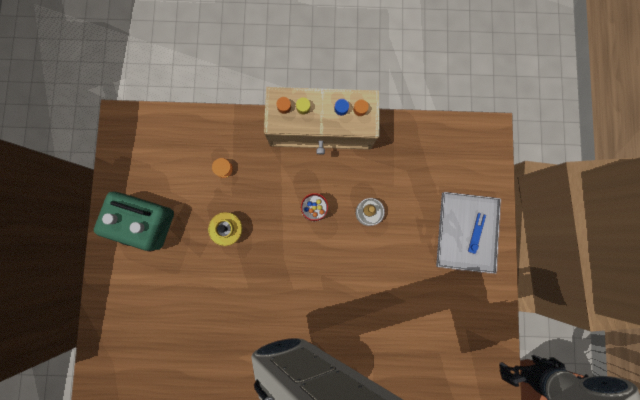

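View pics/scene0.png

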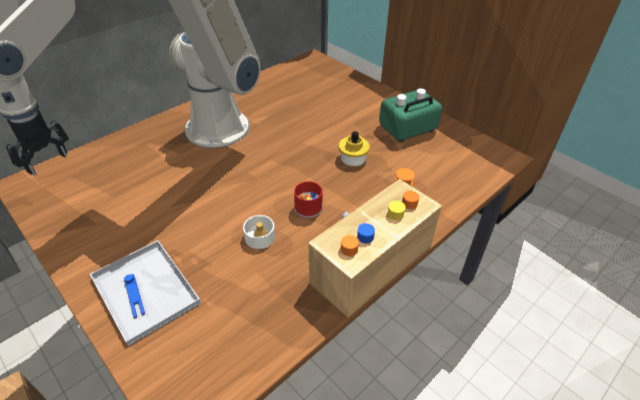

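The top view shows the lids on holder_a at about (224,229), the tin at (314,207), holder_b with the weight at (370,211) and the pump at (133,221). In the scene view the lids are at (354,148), upright, and the tin is at (308,200).

Run:
```python
from h import *
for n,boxes in (("top",dict(lid=(200,250,205,253),tin=(295,335,188,226))),("scene",dict(lid=(330,380,125,172),tin=(285,330,175,220)))):
    d=np.load(f"/tmp/{n}.npz"); W=d["W"]; hsv=cv2.cvtColor(d["px"],cv2.COLOR_RGB2HSV).astype(int)
    H,S,V=hsv[...,0],hsv[...,1],hsv[...,2]
    for k,(a,b,c,e) in boxes.items():
        m=np.zeros(H.shape,bool); m[c:e,a:b]=1
        if k=="lid":
            y=m&(H>20)&(H<35)&(S>120)
            sets=dict(skirt_top=y&(W[...,2]<78)&(W[...,2]>62),collar=y&(W[...,2]>=90),knob=m&(W[...,2]>110))
        else:
            sets=dict(rim=m&(W[...,2]>74)&(W[...,2]<90))
        for q,mm in sets.items():
            P=W[mm]
            if len(P)<4: print(n,q,len(P)); continue
            (cx,cy),R=cv2.minEnclosingCircle(P[:,:2].astype(np.float32))
            print(n,k,q,len(P),"mean",P.mean(0).round(1),"circ",round(cx,1),round(cy,1),round(R,1),"zmax",P[:,2].max().round(1))
```

```text
top lid skirt_top 56 mean [499.2 256.   68.5] circ 496.2 259.7 51.6 zmax 77.9
top collar 1
top lid knob 38 mean [496.6 258.2 112.6] circ 496.8 259.3 12.6 zmax 117.4
top tin rim 79 mean [579.8 -34.8  79. ] circ 578.8 -36.4 44.7 zmax 85.0
scene lid skirt_top 117 mean [504.2 247.   67.9] circ 498.4 251.2 52.3 zmax 77.6
scene lid collar 8 mean [490.1 249.4  95.2] circ 493.7 249.6 21.5 zmax 103.8
scene lid knob 26 mean [496.2 258.  113.3] circ 494.3 256.2 14.0 zmax 117.7
scene tin rim 140 mean [577.4 -38.5  79. ] circ 577.1 -38.0 47.1 zmax 85.9
```

```bash
python3 -m inch '[[0,0,0.0385,0,0,0,0],[0,0,0.0385,0,0,0,0],[0,0,0,0.2,-0.5,0,0],[0,0,0,0.4,-1,0,0],[0,0,0,0.4,-1,0,0],[0,0,0,0.4,-1,0,0],[0,0,0,0.4,-1,0,0],[0,0,0,0.4,-1,0,0]]' 40
```

```text
clock: 0.77
eef_pos: [204.9, -467.1, 252.9]
tcp_rot: [-3.141, 0.0, 0.004]
contact_force: [1.1, -0.4, 0.7]
opening: 1.0
grasp_force: 0.0
```

```bash
for i in 1 2 3; do python3 -m inch '[[0,0,0,0.4,-1,0,0],[0,0,0,0.4,-1,0,0],[0,0,0,0.4,-1,0,0],[0,0,0,0.4,-1,0,0],[0,0,0,0.4,-1,0,0],[0,0,0,0.4,-1,0,0],[0,0,0,0.4,-1,0,0],[0,0,0,0.4,-1,0,0]]'|grep -E 'eef|rot'; done
python3 -m inch '[[0,0,0,0.4,-1,0,0],[0,0,0,0.4,-1,0,0],[0,0,0,0.4,-1,0,0],[0,0,0,0.4,-1,0,0],[0,0,0,0.4,-0.8,0,0],[0,0,0,0.1,-0.2,0,0],[0,0,0,0,0,0,0]]'
python3 - <<'E'
from h import *
f=grab_frame("wrist"); save(f,"w1.png"); W=pts(f); print(r.sense()["eef_pos"], np.round(f["cam_to_world"],2).tolist())
hsv=cv2.cvtColor(f["pixels"],cv2.COLOR_RGB2HSV).astype(int)
near=np.hypot(W[...,0]-496,W[...,1]-258)<75
y=near&(hsv[...,0]>20)&(hsv[...,0]<35)&(hsv[...,1]>120)
for q,m in dict(knob=near&(W[...,2]>109)&(W[...,2]<120),collar=y&(W[...,2]>80)&(W[...,2]<90),top=y&(W[...,2]>54)&(W[...,2]<64)).items():
    P=W[m]; print(q,len(P)); 
    if len(P)>5: print(P.mean(0).round(1),cv2.minEnclosingCircle(P[:,:2].astype(np.float32)))
E
```

```text
eef_pos: [284.5, -267.2, 253.0]
tcp_rot: [-3.141, 0.0, 0.004]
eef_pos: [364.1, -67.5, 253.1]
tcp_rot: [-3.141, 0.0, 0.004]
eef_pos: [444.0, 132.2, 253.1]
tcp_rot: [3.142, 0.001, 0.004]
clock: 3.35
eef_pos: [496.8, 256.7, 252.8]
tcp_rot: [3.141, 0.001, 0.004]
contact_force: [-1.0, -1.5, -0.6]
opening: 0.998
grasp_force: 0.0
[496.29408181 255.55528391 252.79640074] [[0.0, -0.95, -0.3, 573.92], [-1.0, -0.0, -0.0, 257.55], [-0.0, 0.3, -0.95, 372.76], [0.0, 0.0, 0.0, 1.0]]
knob 750
[495.9 260.3 111.1] ((495.59515380859375, 260.3516540527344), 12.695655822753906)
collar 1105
[496.4 260.5  82.9] ((495.4691467285156, 260.386962890625), 29.859535217285156)
top 6737
[501.4 260.3  57.2] ((495.2373352050781, 260.23944091796875), 55.4390983581543)
```

View pics/w1.png

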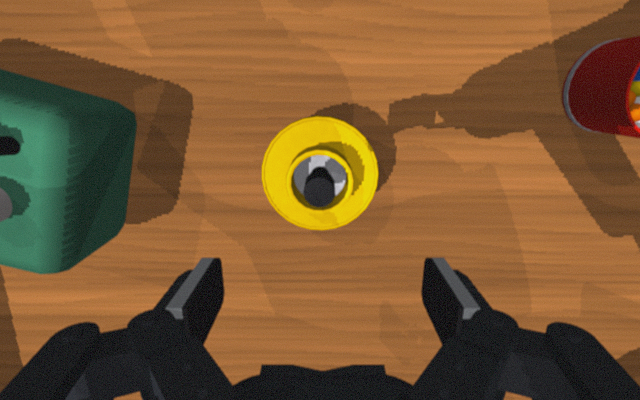

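The wrist view shows the lids at (320,173), with the knob around (320,180) and the open fingers well clear. The knob measures (495.6, 260.3, top 111), which fits the expected 112.

```bash
python3 -m inch '[[0,0,0,-0.05,-0.18,0.5,0],[0,0,0,0,0,1,0],[0,0,0,0,0,1,0],[0,0,0,0,0,1,0],[0,0,0,0,0,1,0],[0,0,0,0,0,0.8,0],[0,0,0,0,0,0.46,0],[0,0,0,0,0,0,0]]'
python3 -m inch '[[0,0,0,0,0,0,0.3],[0,0,0,0,0,0,0.5],[0,0,0,0,0,0,0.6],[0,0,0,0,0,0,0.7],[0,0,0,0,0,0,0.8],[0,0,0,0,0,0,1],[0,0,0,0,0,0,1],[0,0,0,0,0,0,1]]' 60
python3 -c "
from h import *
f=grab_frame('wrist'); save(f,'w2.png')"
```

```text
clock: 4.07
eef_pos: [494.0, 258.3, 107.2]
tcp_rot: [3.139, 0.004, -0.0]
contact_force: [0.7, -0.3, 0.2]
opening: 0.999
grasp_force: 0.0
clock: 4.73
eef_pos: [496.5, 260.1, 110.3]
tcp_rot: [-3.141, -0.001, 0.0]
contact_force: [-0.2, -2.5, 7.5]
opening: 0.284
grasp_force: 58.4
```

View pics/w2.png

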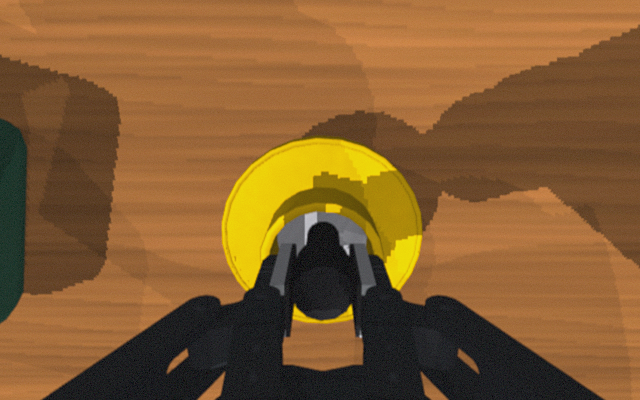

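The picture shows the pads around the knob head at (322,290), inside the ring of the collar, with the lids still level. I'll lift.

```bash
python3 -m inch '[[0,0,0,0,0,-0.1,1],[0,0,0,0,0,-0.2,1],[0,0,0,0,0,-0.3,1],[0,0,0,0,0,-0.4,1],[0,0,0,0,0,-0.5,1],[0,0,0,0,0,-0.5,1],[0,0,0,0,0,-0.5,1],[0,0,0,0,0,-0.5,1]]'
python3 -m inch '[[0,0,0,0,0,-0.4,1],[0,0,0,0,0,-0.3,1],[0,0,0,0,0,-0.2,1],[0,0,0,0,0,-0.1,1],[0,0,0,0,0,0,1],[0,0,0,0,0,0,1],[0,0,0,0,0,0,1]]'
python3 - <<'E'
from h import *
f=grab_frame('wrist'); save(f,'w3.png'); f=grab_frame('scene'); cv2.imwrite('pics/s3.png',cv2.resize(f['pixels'][60:260,230:450,::-1],None,fx=2.5,fy=2.5))
E
```

```text
clock: 5.45
eef_pos: [496.0, 260.3, 185.8]
tcp_rot: [-3.141, -0.0, -0.0]
contact_force: [-0.2, -0.2, -2.6]
opening: 0.28
grasp_force: 59.0
clock: 6.03
eef_pos: [495.6, 259.9, 208.6]
tcp_rot: [3.141, 0.001, -0.0]
contact_force: [0.3, -0.5, -3.4]
opening: 0.282
grasp_force: 59.0
```

View pics/s3.png

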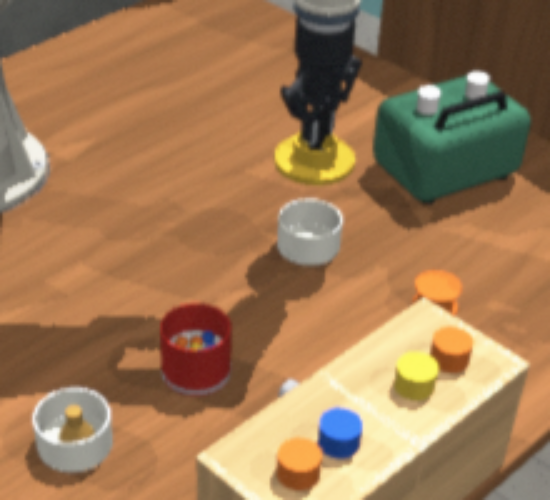

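The crop shows both lids level in the gripper at about (315,158), the empty holder at (310,230) and the tin at (196,347). I'll move toward the tin and stop short for an unobstructed wrist view of it.

```bash
python3 -m inch '[[0,0,0,0.1,0.2,0,1],[0,0,0,0.2,0.4,0,1],[0,0,0,0.3,0.6,0,1],[0,0,0,0.3,0.8,0,1],[0,0,0,0.4,0.8,0,1],[0,0,0,0.4,0.8,0,1],[0,0,0,0.4,0.8,0,1],[0,0,0,0.4,0.8,0,1]]'
python3 -m inch '[[0,0,0,0.3,0.8,0,1],[0,0,0,0.2,0.6,0,1],[0,0,0,0.2,0.4,0,1],[0,0,0,0.1,0.2,0,1],[0,0,0,0,0.1,0,1],[0,0,0,0,0,0,1],[0,0,0,0,0,0,1],[0,0,0,0,0,0,1]]'
python3 - <<'E'
from h import *
f=grab_frame('wrist'); save(f,'w4.png'); W=pts(f); s=r.sense(); print(s["eef_pos"],s["tcp_rot"])
near=(abs(W[...,0]-578)<60)&(W[...,1]<15)&(W[...,1]>-90)&(W[...,2]>76)&(W[...,2]<86)
P=W[near]; print(len(P),P.mean(0))
# algebraic circle + min circle
print(cv2.minEnclosingCircle(P[:,:2].astype(np.float32)))
A=np.c_[2*P[:,:2],np.ones(len(P))]; c=np.linalg.lstsq(A,(P[:,:2]**2).sum(1),rcond=None)[0]; print(c[:2],np.sqrt(c[2]+c[0]**2+c[1]**2))
hsv=cv2.cvtColor(f["pixels"],cv2.COLOR_RGB2HSV).astype(int)
e=s["eef_pos"]
y=(hsv[...,0]>20)&(hsv[...,0]<35)&(hsv[...,1]>120)&(np.hypot(W[...,0]-e[0],W[...,1]-e[1])<75)&(W[...,2]>100)
P=W[y]; print(len(P),np.percentile(P[:,2],[2,20,50,80,98]))
top=P[(abs(P[:,2]-np.median(P[:,2]))<4)]; print(cv2.minEnclosingCircle(top[:,:2].astype(np.float32)))
A=np.c_[top[:,:2],np.ones(len(top))]; print(np.linalg.lstsq(A,top[:,2],rcond=None)[0])
E
```

```text
clock: 6.8
eef_pos: [559.1, 128.1, 209.2]
tcp_rot: [3.141, 0.0, -0.0]
contact_force: [0.4, 0.4, -1.9]
opening: 0.284
grasp_force: 59.1
clock: 7.47
eef_pos: [578.2, 78.3, 209.3]
tcp_rot: [-3.141, 0.0, 0.001]
contact_force: [-0.8, -0.7, -3.3]
opening: 0.284
grasp_force: 59.1
[578.21998604  78.33870167 209.29250278] [-3.14144181e+00  1.29654185e-04  7.69317777e-04]
1545 [579.95664599 -40.6608276   78.64470054]
((576.9727172851562, -35.703067779541016), 45.29503631591797)
[577.40093348 -35.19658995] 43.09753187935456
18483 [154.77114628 155.65049824 156.27284754 157.37477859 182.88307947]
((576.6441040039062, 79.62234497070312), 55.582332611083984)
[-1.57226776e-03 -2.22425225e-03  1.57226545e+02]
```

View pics/w4.png

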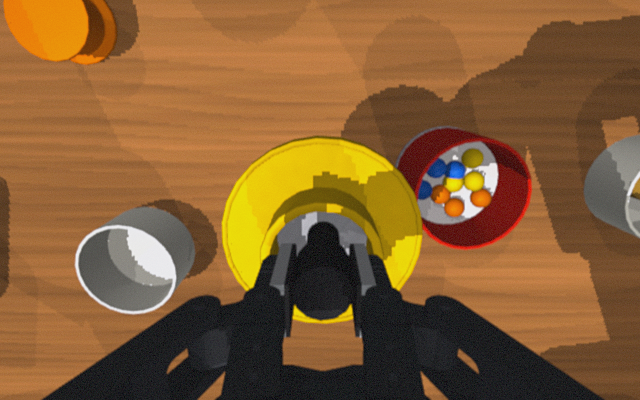

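The wrist view shows the lid pair centred near (321,230) and the tin mouth at (465,185), clear of it. The relative offset is about x +0.4, y −115 mm, which agrees with the top camera.

```bash
python3 -m inch '[[0,0,0,0,0.3,0,1],[0,0,0,0,0.6,0,1],[0,0,0,0,0.8,0,1],[0,0,0,0,0.9,0,1],[0,0,0,0,0.8,0,1],[0,0,0,0,0.6,0,1],[0,0,0,0.01,0.4,0,1],[0,0,0,0,0.2,0.2,1]]'
python3 -m inch '[[0,0,0,0,0,0.4,1],[0,0,0,0,0,0.5,1],[0,0,0,0,0,0.4,1],[0,0,0,0,0,0.3,1],[0,0,0,0,0,0.1,1],[0,0,0,0,0,0,1],[0,0,0,0,0,0,1]]'
python3 - <<'E'
from h import *
f=grab_frame('scene'); cv2.imwrite('pics/s5.png',cv2.resize(f['pixels'][110:240,240:380,::-1],None,fx=4,fy=4)); f=grab_frame('wrist'); save(f,'w5.png'); s=r.sense(); print(s["eef_pos"])
E
```

```text
clock: 8.18
eef_pos: [579.3, -38.6, 205.1]
tcp_rot: [3.141, -0.002, -0.001]
contact_force: [-0.4, 0.5, -1.8]
opening: 0.279
grasp_force: 59.2
clock: 8.77
eef_pos: [578.8, -37.0, 161.6]
tcp_rot: [-3.142, 0.0, 0.0]
contact_force: [0.7, 0.2, -2.0]
opening: 0.286
grasp_force: 59.3
[579.14259853 -37.23027624 162.24066793]
```

View pics/s5.png

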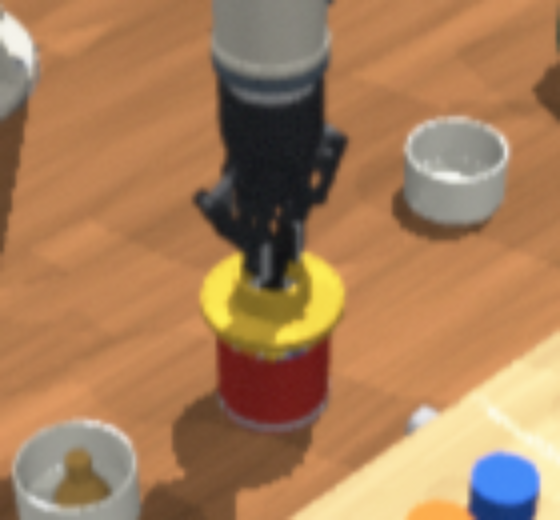

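The lids hang centred over the tin in this crop: lid centre column about 273, tin about 273. I'll lower them slowly.

```bash
python3 -m inch '[[0,0,0,0,0,0.1,1],[0,0,0,0,0,0.1,1],[0,0,0,0,0,0.1,1],[0,0,0,0,0,0,1]]'
python3 -m inch '[[0,0,0,0,0,0.1,1],[0,0,0,0,0,0.1,1],[0,0,0,0,0,0.1,1],[0,0,0,0,0,0.1,1],[0,0,0,0,0,0,1],[0,0,0,0,0,0,1]]'
```

```text
clock: 9.2
eef_pos: [578.4, -37.4, 153.8]
tcp_rot: [-3.142, 0.001, -0.0]
contact_force: [0.7, 0.0, -3.0]
opening: 0.278
grasp_force: 59.3
clock: 9.7
eef_pos: [578.6, -37.4, 144.1]
tcp_rot: [-3.142, 0.0, -0.0]
contact_force: [-0.5, 1.0, -2.2]
opening: 0.286
grasp_force: 59.3
```

No contact forces yet, and the lid is entering freely.

```bash
python3 -m inch '[[0,0,0,0,0,0.06,1],[0,0,0,0,0,0.06,1],[0,0,0,0,0,0,1],[0,0,0,0,0,0,1]]'
python3 -m inch '[[0,0,0,0,0,0.04,1],[0,0,0,0,0,0,1],[0,0,0,0,0,0,1]]'
```

```text
clock: 10.03
eef_pos: [578.7, -37.4, 141.2]
tcp_rot: [-3.142, 0.0, -0.0]
contact_force: [-0.3, 0.6, -2.6]
opening: 0.284
grasp_force: 59.3
clock: 10.28
eef_pos: [578.8, -37.4, 140.4]
tcp_rot: [3.142, -0.0, -0.0]
contact_force: [0.5, 0.1, -0.4]
opening: 0.284
grasp_force: 59.4
```

```bash
python3 -m inch '[[0,0,0,0,0,0.04,1],[0,0,0,0,0,0,1],[0,0,0,0,0,0,1]]'
python3 -m inch '[[0,0,0,0,0,0.03,1],[0,0,0,0,0,0,1],[0,0,0,0,0,0,1]]'
```

```text
clock: 10.53
eef_pos: [578.9, -37.5, 140.3]
tcp_rot: [3.141, -0.001, -0.0]
contact_force: [-4.0, -0.6, 9.1]
opening: 0.279
grasp_force: 60.7
clock: 10.78
eef_pos: [579.0, -37.5, 140.3]
tcp_rot: [3.141, -0.001, -0.0]
contact_force: [-6.0, -0.7, 16.1]
opening: 0.285
grasp_force: 61.4
```

```bash
cat > lid.py <<'E'
from h import *
s=r.sense(); e=s["eef_pos"]; f=grab_frame('wrist'); W=pts(f); print(e,s["contact_force"])
hsv=cv2.cvtColor(f["pixels"],cv2.COLOR_RGB2HSV).astype(int)
y=(hsv[...,0]>20)&(hsv[...,0]<35)&(hsv[...,1]>120)&(np.hypot(W[...,0]-578,W[...,1]+36)<75)&(W[...,2]>50)
P=W[y]; z=np.median(P[:,2]); top=P[abs(P[:,2]-z)<4]
print("top z",z,cv2.minEnclosingCircle(top[:,:2].astype(np.float32)))
print("tilt",np.linalg.lstsq(np.c_[top[:,:2],np.ones(len(top))],top[:,2],rcond=None)[0][:2])
c=P[P[:,2]>z+22]; print("collar",len(c),c.mean(0),cv2.minEnclosingCircle(c[:,:2].astype(np.float32)))
E
python3 lid.py
```

```text
[578.99752302 -37.47464324 140.29706134] [-5.98099356 -0.67307224 16.07822795]
top z 87.38701720924281 ((577.255615234375, -36.54296112060547), 55.82310485839844)
tilt [-0.00099894  0.00035565]
collar 2159 [594.72227285 -35.90264303 117.09177804] ((591.473876953125, -36.3598518371582), 58.925148010253906)
```

```bash
python3 -m inch '[[0,0,0,0,0,-0.05,1],[0,0,0,0,0,0,1],[0,0,0,0,0,0,0.6],[0,0,0,0,0,0,0.4],[0,0,0,0,0,0,0],[0,0,0,0,0,0,0],[0,0,0,0,0,0,0],[0,0,0,0,0,0,0]]'
python3 lid.py; python3 -c "
from h import *
f=grab_frame('wrist'); save(f,'w6.png')"
```

```text
clock: 11.5
eef_pos: [578.7, -37.3, 139.6]
tcp_rot: [-3.142, 0.0, -0.0]
contact_force: [1.2, 0.6, -0.1]
opening: 0.999
grasp_force: 0.0
[578.68205975 -37.34742936 139.64510156] [ 1.19986479  0.62059414 -0.10554376]
top z 87.49006059455766 ((577.4390869140625, -35.87789535522461), 55.746761322021484)
tilt [0.00044726 0.00078165]
collar 3297 [584.7210383  -35.82921309 115.40081315] ((591.035400390625, -36.54951477050781), 73.2322769165039)
```

View pics/w6.png

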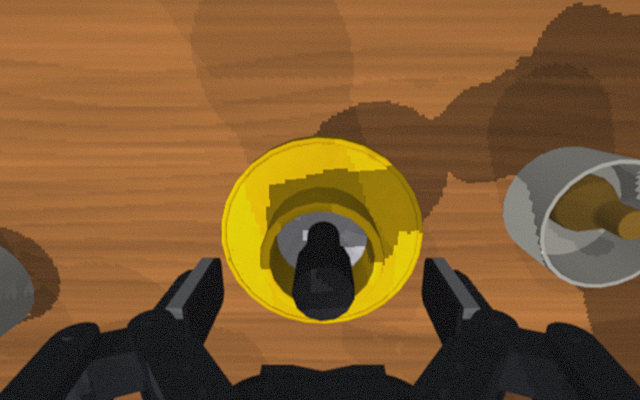

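The wrist view shows the lid level on the tin around (321,230), the knob free at (322,270) and the fingers open on both sides, lined up with the collar. I'll lower over the collar and grip it.

```bash
python3 -m inch '[[0,0,0,0,0,0.2,0],[0,0,0,0,0,0.3,0],[0,0,0,0,0,0.3,0],[0,0,0,0,0,0.2,0],[0,0,0,0,0,0.2,0],[0,0,0,0,0,0.06,0],[0,0,0,0,0,0,0],[0,0,0,0,0,0,0]]' 40
python3 -m inch '[[0,0,0,0,0,0,0.1],[0,0,0,0,0,0,0.15],[0,0,0,0,0,0,0.2],[0,0,0,0,0,0,0.25],[0,0,0,0,0,0,0.3],[0,0,0,0,0,0,0.4],[0,0,0,0,0,0,0.5],[0,0,0,0,0,0,0.5]]'
python3 lid.py
```

```text
clock: 12.27
eef_pos: [578.8, -37.3, 108.2]
tcp_rot: [-3.142, 0.0, -0.0]
contact_force: [-1.4, -0.4, 0.6]
opening: 0.999
grasp_force: 0.0
clock: 12.93
eef_pos: [578.9, -37.4, 109.0]
tcp_rot: [-3.142, -0.0, -0.0]
contact_force: [-2.0, 0.8, 6.5]
opening: 0.694
grasp_force: 41.7
[578.86923616 -37.38972946 108.98283904] [-2.00735268  0.8051413   6.459194  ]
top z 87.6599808157703 ((577.4708862304688, -36.678348541259766), 55.65177536010742)
tilt [-0.00252116  0.00074705]
collar 4732 [585.69421166 -36.47502526 113.54153462] ((581.6055908203125, -35.27538299560547), 58.64181900024414)
```

Collar gripped: the opening reads 59 mm and the collar is 60 mm. I'll lift straight up.

```bash
python3 -m inch '[[0,0,0,0,0,-0.04,0.5],[0,0,0,0,0,-0.06,0.5],[0,0,0,0,0,-0.1,0.5],[0,0,0,0,0,-0.1,0.5],[0,0,0,0,0,-0.15,0.5],[0,0,0,0,0,-0.15,0.5],[0,0,0,0,0,-0.2,0.5],[0,0,0,0,0,-0.2,0.5]]'
python3 -m inch '[[0,0,0,0,0,-0.3,0.5],[0,0,0,0,0,-0.4,0.5],[0,0,0,0,0,-0.5,0.5],[0,0,0,0,0,-0.5,0.5],[0,0,0,0,0,-0.5,0.5],[0,0,0,0,0,-0.4,0.5],[0,0,0,0,0,-0.3,0.5],[0,0,0,0,0,-0.2,0.5]]'
python3 -m inch '[[0,0,0,0,0,-0.1,0.5],[0,0,0,0,0,0,0.5],[0,0,0,0,0,0,0.5],[0,0,0,0,0,0,0.5],[0,0,0,0,0,0,0.5],[0,0,0,0,0,0,0.5]]'
python3 lid.py
python3 - <<'E'
from h import *
f=grab_frame('scene'); cv2.imwrite('pics/s7.png',cv2.resize(f['pixels'][90:240,220:380,::-1],None,fx=4,fy=4))
E
```

```text
clock: 13.65
eef_pos: [578.7, -37.4, 133.8]
tcp_rot: [3.142, -0.0, -0.0]
contact_force: [0.2, -0.4, -1.3]
opening: 0.695
grasp_force: 43.2
clock: 14.32
eef_pos: [579.1, -37.4, 212.3]
tcp_rot: [3.141, -0.001, -0.0]
contact_force: [0.1, -0.6, -1.4]
opening: 0.696
grasp_force: 43.2
clock: 14.82
eef_pos: [578.5, -37.4, 212.8]
tcp_rot: [-3.142, 0.001, -0.0]
contact_force: [-0.1, 0.1, -1.2]
opening: 0.692
grasp_force: 43.2
[578.48179645 -37.35644397 212.79930118] [-0.07327551  0.14023202 -1.17740406]
top z 191.54679068024336 ((577.009765625, -36.37662887573242), 55.77015686035156)
tilt [-0.00554724  0.00088178]
collar 5789 [578.80103792 -36.56785169 216.99633684] ((591.1741943359375, -36.477272033691406), 64.80587005615234)
```

View pics/s7.png

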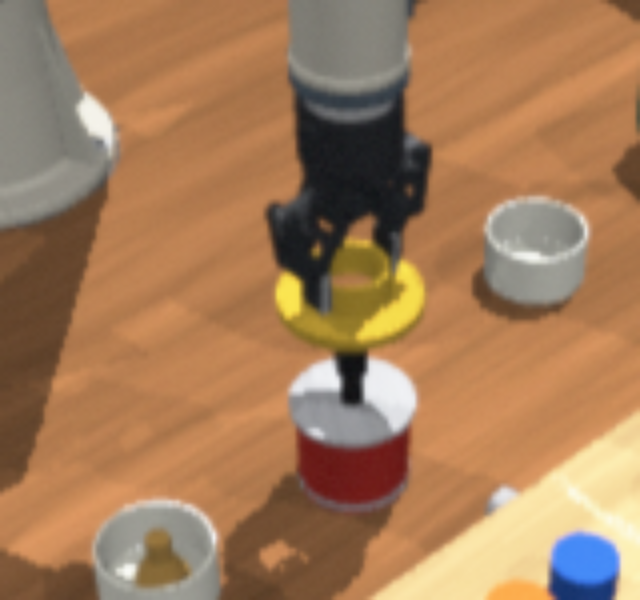

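The crop shows the outer lid level in the gripper at (350,295), clear above the knob, and the inner lid flat on the tin at (352,405). The outer lid's origin is about 117 mm above the inner lid's, and the wrist carries 1.2 N, which matches the outer lid alone.

```bash
python3 -c "
from rig import r
print(r.sign_off())"
```

```text
the job is handed in; nothing more can be done
None
```

I handed the job in at about 15 s: the inner lid is seated on the tin and the gripper holds the yellow outer lid level and still over it, clear of the knob; no verdict was returned.

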